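# Flip the dish's status flag

## Robot

A 7-joint arm with a two-finger parallel gripper is mounted at the origin on a cart in front of the work surface, level with it; the furniture and walls round the work are solid. World frame = base frame: x ahead of the robot, y to its left, z up, the work surface at z = 0. Lengths are in m, angles in rad, forces in N, time in s.
With the tool pointing down it reaches from about 0.4 to 0.85 m from the base axis. Payload 10.4 kg.
Tool frame: the origin (TCP) lies on the centre line of the jaws, within the pads' length; the fingertips stand 14 mm ahead of it and the grasp point (between the pads) lies 5 mm behind it (manip.tip_reach is the distance from the TCP to the fingertips, in m); z points along the fingers, y is the line along which they close (so a half turn about z gives the same grasp; the last joint's range is limited). The gripper opens to 85 mm and grips with 20 to 120 N. Pads are 22 mm wide; open, the fingers measure 114 mm over their backs; the gripper's body (76 mm by 85 mm) begins 54 mm behind the grasp point. The pads swing forward as they close: fully open they stand 13 mm farther back than shut.
Start: joints at [-1.159, 0.332, -0.065, 1.46, 0.022, 1.35, -0.088], TCP at [0.263, 0.567, 0.245] pointing down, gripper open.
Joint ranges: [-2.6, 2.6], [-0.5, 2.12], [-1.47, 1.34], [0.16, 2.42], [-1.27, 4.41], [0.06, 2.06], [-2.6, 2.6]. Speed limits (rad/s): [2.22, 2.22, 2.79, 2.79, 3.14, 3.14, 3.14].

## Interface

Orientations are given as a unit quaternion [x, y, z, w].
In Python, from workcell import manip gives the robot as it stands.
- The arm moves only by the shell command python3 -m pendant 'ROWS' [FORCE]. ROWS is JSON, a list of rows, each a list of 7 numbers: the shift along the tool's x, y, z in units of 50 mm (1.0 is 50 mm), then the turn, a rotation vector about the tool's x, y, z in units of 8 degrees (1.0 is 8 degrees), then the opening, from -1 (shut) to 1 (fully open), so that 0 is half open. In form: [[dx, dy, dz, ax, ay, az, jaw], ...]. A call has exactly 10 rows; each row is the pose to reach, as a shift and turn from the pose commanded when the call began, along the tool's axes at that moment; what a row does not reach only later rows make up. A row lasts 1/8 s, in which the tool goes at most 62.5 mm and 10.7 degrees, less where a joint would pass 70% of its speed; a pose out of reach is approached as far as the arm can. A call with a gripper value outside its range is refused whole. The fingers move at their own pace and stop on an object; FORCE is the grip in N (left out, the last holds). Time passes only in rows, so rows that repeat a pose let the fingers close, or fill a call up. It gives the time, the measured TCP pose, the force, the opening and the grip force at its end, in the units of the state.
- manip.get_obs(): the state, without advancing time (a new reading comes with each control period).
- manip.camera(name): name is "scene" or "top" or "wrist"; returns (picture, depth): 420x560x3 uint8, red, green, blue; 420x560 float32, m along the optical axis (not along the pixel's ray), 0 where there is no reading.
- manip.get_calibration(name): a dict with "fx", "fy", "cx", "cy" (pixels), "D" ([k1, k2, p1, p2, k3] as OpenCV has them; the pictures are not rectified), "xyz" and "orientation" of the camera in the world. Camera axes: x right, y up, looking along -z (the intrinsics and any distortion apply to the point x, -y, -z); pixel columns grow to the right and rows downward; lengths in m; the calibration is good to about 2 mm. A picture is of the moment at which its call begins: read the wrist's pose just before it. get_calibration takes no time and is no camera call; for the wrist camera it gives the pose at the moment of the call.
- manip.hand_in(): hands the job in; it is judged then, once.
Trained networks look in the newest picture that a camera, given by its name, has taken for a name from the list of things; names that differ only in an ending like _2 or _b are one class to them, and where a whole thing is asked for, a point or a joint stands for the part that bears it (a point fixed in the world has none). Each returns a list of dicts, best first, with "p" (0 to 1); they miss things now and then, are a little off and sometimes report something else, mostly with a low value. They report only what shows in the picture. A call takes as long as a camera call.
- manip.find_in(thing, camera): "box" ([left, top, right, bottom] in pixels, round what is visible of it).
- manip.trace(thing, camera): "pixels" (420x560 bool, what is visible of it) and "box" ([left, top, right, bottom] in pixels, round what is visible of it).
- manip.tip_of(thing, camera): "pixel" ([column, row] in pixels: a listed point, or the origin of a listed thing).
The state is a dict: "clock": time; "joint_pos": joint angles; "joint_velocities": joint speeds; "tau": joint torques, N m; "position": TCP position; "ee_rot": TCP orientation; "ft_force": force on the tool from outside, world axes, zero at the start; "torque": the same for the moment, N m; "grip_width": opening from 0.0 (shut) to 1.0 (fully open); "grasp_force": force on a finger pad.
Only numpy, scipy, OpenCV 4.12 (cv2) and the standard library are available. Lean on these libraries where they do the work, as an engineer would, in place of code of your own. Each camera call takes 0.05 s, during which the arm holds its last target. There are 200 camera calls.

## Task

The flat round dish has been checked, so turn over the white paddle of the bench flag it lies behind: swing it up and right over its pivot with your fingertips (pressing down its short tail raises it) and press it down flat on the other side, so that the face with the two bars shows in place of the disc. Only push and press it, never pinch it; leave the flag by the slotted cassette as it is, and leave everything else where it lies.

Things in the scene. Friction and masses are not known exactly. Their poses are not given: they have to be found in the camera images.
- dish_flag: flag to flip, the round dish is behind it: grey base plate 100 x 150 x 10 mm (x, y, z), fixed; two posts (tops 94 mm up, 76 mm clear between them along x) carry a white paddle on a level pivot 85 mm above the worktop. Origin on the worktop right under the pivot's middle; z up, x along the pivot. Thin rest pins at x = +-18, y = +-62 mm end 3 mm below pivot height.
- dish_paddle (a joint): angle of the paddle, rad: 0 = flat on the rests toward the stand's +y, raised round disc on top; 1.57 = upright; 3.14 = flat toward -y, two raised bars on top (stops at both ends). Starts at 0 to 0.25. Stiff hinge (friction 0.05 N m): stays where it is left. Pushing the tail down raises the paddle.
- dish_paddle_end (a point): middle of the free end edge (half thickness) of the paddle, a plate 56 mm wide along the pivot, 6 mm thick; this edge is 84 mm from the pivot axis. Pressed straight down on this edge while the paddle still stands steep, it binds: sweep it well over from the side first
- dish_paddle_tail (a point): middle of the end edge (half thickness) of the paddle's short tail, which is 34 mm wide, 6 mm thick, in line with the plate and points the opposite way beyond the pivot; this edge is 46 mm from the pivot axis
- cassette_flag: the other flag, identical in make and axes, with the slotted cassette behind it, to be left alone; origin on the worktop under its pivot
- cassette_paddle (a joint): angle of the other flag's paddle, same meaning as dish_paddle; to be left as it is
- cassette_paddle_end (a point): middle of the free end edge (half thickness) of the paddle, a plate 56 mm wide along the pivot, 6 mm thick; this edge is 84 mm from the pivot axis (other flag)
- petri: flat round dish, 58 mm across, 5 to 14 mm high, loose on the worktop behind (+x of) its flag, about 90 mm from the pivot; origin at the centre of its underside; leave alone
- cassette_f: flat slotted rectangular tissue cassette, 44 x 49 x 7 mm, loose behind the other flag, about 90 mm from its pivot; origin at the centre of its underside; leave alone
- tape_roll: roll of tape lying flat, 81 mm across, 19 mm high, between the flags; origin under its centre; leave alone
- dropper_bottle: small dropper bottle, 28 mm across, 94 mm high, behind the tape; origin under its centre; leave alone
- pot_small: small pot with a screw cap, 48 mm across, 52 mm high, between the flags nearer the robot; origin under its centre; leave alone

How it is judged:
By the outcome, as a careful person would: the job done as asked, in the order asked, and still so for the second after the job is handed in, with the robot touching nothing.
It also fails if it takes over 58 s, if anything falls off the work surface, if the arm or the gripper's body presses on something with over 40 N, if the wrist force passes 120 N, or if a joint passes its speed limit or range.

## Working session

There is one attempt and no reset: what is moved stays moved. The work goes in short steps, Python scripts to look and compute and a shell command to move; the robot and the scene stay as the last step left them, time stands still between calls to the robot, and variables do not carry over. Pictures are saved under pics/ and viewed, at most 10 in all, crops included, and the job is handed in when it is done.

```bash
mkdir -p pics; cat > h.py <<'E'
import numpy as np, cv2
from scipy.spatial.transform import Rotation as R
from workcell import manip
def snap(c,name=None):
    p,d=manip.camera(c)
    if name: cv2.imwrite('pics/'+name,p[:,:,::-1])
    return p,d
def world(c,px,depth):
    k=manip.get_calibration(c); K=np.array([[k['fx'],0,k['cx']],[0,k['fy'],k['cy']],[0,0,1.]])
    px=np.asarray(px,float).reshape(-1,2)
    n=cv2.undistortPoints(px[:,None],K,np.array(k['D'],float))[:,0]
    z=np.asarray(depth,float).reshape(-1,1)
    P=np.c_[n[:,:1]*z,-n[:,1:]*z,-z]
    return R.from_quat(k['orientation']).apply(P)+k['xyz']
E
python3 - <<'E'
from h import *
print(manip.get_obs())
for c in ('scene','top'):
    p,d=snap(c,c+'1.png'); print(c,manip.get_calibration(c))
    for t in ('dish_flag','dish_paddle_end','dish_paddle_tail','cassette_flag','cassette_paddle_end','petri','cassette_f','tape_roll','dropper_bottle','pot_small'):
        for r in manip.tip_of(t,c)[:2]:
            u,v=map(int,r['pixel']); 
            dd=d[v,u] if 0<=v<420 and 0<=u<560 else 0
            print(t,round(r['p'],2),u,v,world(c,[u,v],dd).round(3))
E
```

```text
{'clock': 0.0, 'joint_pos': array([-1.15859138,  0.33284871, -0.06473525,  1.46093204,  0.02158317,
        1.34985709, -0.08849186]), 'joint_velocities': array([-0.00072584, -0.0007165 , -0.00128026, -0.00036896, -0.00170057,
       -0.00117647, -0.00034477]), 'tau': array([-8.94226559e-04, -6.25421619e+01,  4.86067508e-02, -3.91611207e+01,
        1.62138767e-02,  9.56249511e-03, -1.39843090e-05]), 'position': array([0.26310711, 0.56654764, 0.24453487]), 'ee_rot': array([ 2.15665333e-01,  9.76467106e-01, -6.62734192e-04, -1.29316448e-04]), 'ft_force': array([-0.13032726,  0.09431759, -0.52472675]), 'torque': array([ 0.02436552, -0.00060246, -0.04649869]), 'grasp_force': 0.0, 'grip_width': 0.997775598733742}
scene {'fx': 497.01765024692935, 'fy': 497.01765024692935, 'cx': 276.43337240840873, 'cy': 213.61034788067866, 'D': array([0.05913938, 0.        , 0.        , 0.        , 0.        ]), 'xyz': array([-0.16378717, -0.5324981 ,  0.75427391]), 'orientation': array([ 0.40878144, -0.19603417, -0.37811591,  0.80715345])}
dish_flag 0.73 350 299 [[ 0.462 -0.208  0.047]]
dish_paddle_end 0
[... 658 characters left out ...]
     ,  0.        ]), 'xyz': array([0.40099282, 0.0143023 , 1.2056822 ]), 'orientation': array([-0.03986567,  0.04405698,  0.70812055, -0.70358724])}
dish_flag 0.67 351 231 [[ 0.498 -0.177  0.087]]
dish_paddle_end 0.73 331 240 [[ 0.475 -0.125  0.09 ]]
dish_paddle_tail 0.86 376 221 [[ 0.531 -0.26   0.008]]
cassette_flag 0.85 219 246 [[0.462 0.156 0.091]]
cassette_flag 0.62 355 230 [[ 0.5   -0.186  0.092]]
cassette_paddle_end 0.75 185 240 [[0.476 0.238 0.109]]
petri 0.59 343 200 [[ 0.591 -0.172 -0.   ]]
cassette_f 0.64 231 216 [[ 0.549  0.135 -0.001]]
tape_roll 0.86 289 219 [[ 0.539 -0.023  0.003]]
dropper_bottle 0.52 253 194 [[0.598 0.072 0.062]]
pot_small 0.5 283 268 [[ 0.406 -0.005  0.049]]
```

View pics/scene1.png

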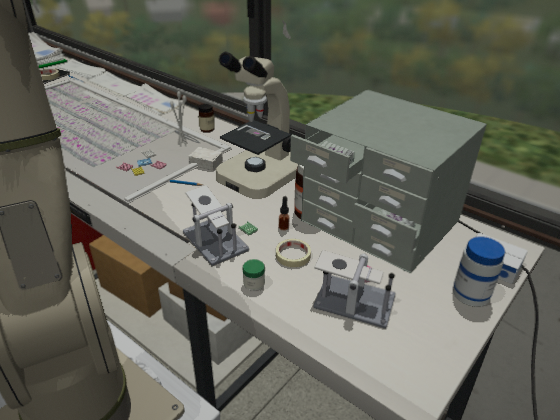

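View pics/top1.png

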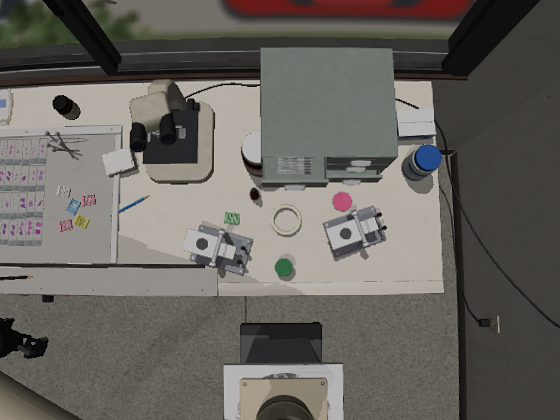

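```bash
python3 - <<'E'
from h import *
for c in ('top','scene'):
    p,d=snap(c)
    # points above dish flag with height
    vv,uu=np.mgrid[0:420,0:560]
    m=d>0
    W=np.full((420,560,3),np.nan); W[m]=world(c,np.c_[uu[m],vv[m]],d[m])
    for t in ('dish_paddle','dish_flag'):
        r=manip.trace(t,c)
        for q in r[:2]:
            P=W[q['pixels']]; P=P[~np.isnan(P[:,0])]
            print(c,t,round(q['p'],2),q['box'],P.mean(0).round(3),np.percentile(P,[2,50,98],axis=0).round(3).tolist())
    s=(W[...,0]>.36)&(W[...,0]<.62)&(W[...,1]<-.07)&(W[...,1]>-.33)
    b=s&(W[...,2]>.004)&(W[...,2]<.016)
    print('base',cv2.minAreaRect(W[b][:,:2].astype(np.float32)))
    b=s&(W[...,2]>.07)&(W[...,2]<.13)
    print('high',cv2.minAreaRect(W[b][:,:2].astype(np.float32)),np.percentile(W[b],[1,50,99],axis=0).round(3).tolist())
    Wh=W[b]; wp=Wh[(p[b].min(1)>170)]; print('white',len(wp), cv2.minAreaRect(wp[:,:2].astype(np.float32)))
    A=np.c_[wp[:,:2],np.ones(len(wp))]; print('plane',np.linalg.lstsq(A,wp[:,2],rcond=None)[0])
E
```

```text
top dish_paddle 0.74 [324.8, 220.5, 378.2, 248.1] [ 0.498 -0.176  0.09 ] [[0.465, -0.238, 0.083], [0.5, -0.176, 0.09], [0.53, -0.12, 0.096]]
top dish_flag 0.65 [322.3, 207.8, 385.2, 254.2] [ 0.5   -0.193  0.054] [[0.448, -0.272, 0.005], [0.5, -0.189, 0.084], [0.559, -0.122, 0.095]]
base ((0.4891226291656494, -0.20008233189582825), (0.2581198215484619, 0.25961723923683167), 0.012987488880753517)
high ((0.5287266373634338, -0.17079299688339233), (0.16485799849033356, 0.1546863168478012), 37.683319091796875) [[0.458, -0.262, 0.079], [0.502, -0.179, 0.09], [0.619, -0.118, 0.113]]
white 629 ((0.5021623969078064, -0.17984887957572937), (0.08601883053779602, 0.12945736944675446), 4.897701740264893)
plane [-0.02251764  0.05007376  0.10971978]
scene dish_paddle 0.77 [318.0, 252.3, 383.1, 283.6] [ 0.494 -0.175  0.089] [[0.458, -0.236, 0.084], [0.495, -0.174, 0.09], [0.526, -0.117, 0.094]]
scene dish_flag 0.89 [312.6, 251.7, 394.1, 331.0] [ 0.495 -0.196  0.04 ] [[0.445, -0.27, 0.005], [0.494, -0.199, 0.012], [0.554, -0.126, 0.093]]
scene dish_flag 0.38 [188.7, 185.9, 228.8, 231.0] [0.462 0.183 0.092] [[0.43, 0.123, 0.075], [0.46, 0.183, 0.093], [0.498, 0.24, 0.107]]
base ((0.4854646921157837, -0.198475643992424), (0.252024382352829, 0.25188931822776794), 0.7130391001701355)
high ((0.5260188579559326, -0.1692350208759308), (0.16835474967956543, 0.1556607484817505), 35.19221878051758) [[0.455, -0.262, 0.072], [0.498, -0.182, 0.09], [0.619, -0.117, 0.113]]
white 749 ((0.4952801465988159, -0.1784721314907074), (0.09360162913799286, 0.13183976709842682), 35.992431640625)
plane [-0.02636081  0.049389    0.11115521]
```

The scene view shows the dish flag at about (352,285) with its disc up and the pink dish behind it. In the top view it is at (352,231), with the dish at (342,201), the tape at (287,219) and the pot at (284,268). Next I'll get the stand frame accurately.

```bash
python3 - <<'E'
from h import *
for c in ('top','scene'):
    p,d=snap(c)
    vv,uu=np.mgrid[0:420,0:560]
    W=world(c,np.c_[uu.ravel(),vv.ravel()],d.ravel()).reshape(420,560,3)
    f=manip.trace('dish_flag',c)[0]['pixels']; q=manip.trace('dish_paddle',c)[0]['pixels']
    P=W[f&(W[...,2]>.006)&(W[...,2]<.014)]; print(c,'base',len(P),cv2.minAreaRect(P[:,:2].astype(np.float32)))
    P=W[q&(W[...,2]>.08)&(W[...,2]<.1)]; print('pad',len(P),cv2.minAreaRect(P[:,:2].astype(np.float32)))
    m=P[:,:2].mean(0); u,s,vt=np.linalg.svd(P[:,:2]-m,full_matrices=False); e=vt[0]*np.sign(vt[0][1]); t=(P[:,:2]-m)@e
    print('axis',e,np.degrees(np.arctan2(-e[0],e[1])),'ends',m+e*np.percentile(t,1),m+e*np.percentile(t,99),'slope',np.polyfit(t,P[:,2],1))
    P=W[f&~q&(W[...,2]>.0925)&(W[...,2]<.1)]; print('posttops',P[:40].round(3).tolist())
p=cv2.imread('pics/top1.png')[190:270,300:400]; a=cv2.resize(p,None,fx=5,fy=5,interpolation=cv2.INTER_CUBIC)
p=cv2.imread('pics/scene1.png')[235:335,290:410]; b=cv2.resize(p,(480,400),interpolation=cv2.INTER_CUBIC)[:, :300]
cv2.imwrite('pics/crop1.png',np.hstack([a,b]))
E
```

```text
top base 719 ((0.5052509903907776, -0.19988587498664856), (0.09727569669485092, 0.14903974533081055), 18.09432601928711)
pad 965 ((0.49732354283332825, -0.18233931064605713), (0.06875475496053696, 0.12883898615837097), 19.23659896850586)
axis [-0.30806947  0.95136386] 17.942926497526383 ends [ 0.51786581 -0.23957044] [ 0.47965272 -0.12156281] slope [0.05137007 0.0901537 ]
posttops [[0.548, -0.182, 0.093], [0.547, -0.187, 0.096], [0.545, -0.182, 0.096], [0.545, -0.185, 0.093], [0.543, -0.182, 0.093], [0.543, -0.184, 0.093], [0.543, -0.187, 0.093], [0.54, -0.179, 0.093], [0.54, -0.181, 0.096], [0.54, -0.184, 0.093], [0.54, -0.187, 0.095], [0.538, -0.182, 0.094], [0.538, -0.187, 0.093], [0.535, -0.182, 0.093], [0.469, -0.21, 0.095], [0.469, -0.213, 0.094], [0.469, -0.215, 0.096], [0.467, -0.208, 0.093], [0.467, -0.21, 0.093], [0.467, -0.213, 0.094], [0.466, -0.215, 0.095], [0.464, -0.208, 0.093], [0.464, -0.21, 0.096], [0.464, -0.215, 0.095], [0.462, -0.208, 0.093], [0.462, -0.215, 0.093], [0.455, -0.129, 0.093]]
scene base 2102 ((0.5019705295562744, -0.1979866623878479), (0.10249777138
[... 184 characters left out ...]
9  0.93873945] 20.159070193235497 ends [ 0.51692052 -0.23705362] [ 0.47422657 -0.12075857] slope [0.0528099  0.08959806]
posttops [[0.538, -0.18, 0.094], [0.538, -0.183, 0.096], [0.54, -0.184, 0.095], [0.54, -0.186, 0.096], [0.537, -0.183, 0.094], [0.542, -0.188, 0.093], [0.466, -0.205, 0.093], [0.467, -0.209, 0.094], [0.461, -0.208, 0.096], [0.463, -0.209, 0.094], [0.465, -0.21, 0.094], [0.467, -0.211, 0.094], [0.467, -0.213, 0.094], [0.459, -0.209, 0.095], [0.462, -0.21, 0.094], [0.462, -0.212, 0.094], [0.464, -0.213, 0.094], [0.465, -0.214, 0.094], [0.46, -0.211, 0.093], [0.463, -0.214, 0.093], [0.463, -0.216, 0.094], [0.457, -0.211, 0.093], [0.461, -0.217, 0.094], [0.456, -0.214, 0.093]]
```

View pics/crop1.png

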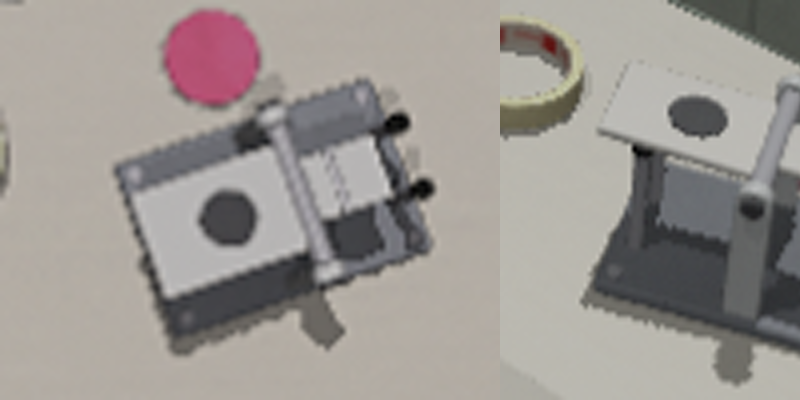

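```bash
cat >> h.py <<'E'
O=np.array([.503,-.198,0]); YAW=np.radians(18.5); S=R.from_euler('z',YAW)
def rows(targets, world_pts=False):
    "tip targets in stand frame (m) -> tool shift units and turn to tool-down with tool y along stand +x"
    o=manip.get_obs(); q=R.from_quat(o['ee_rot'])
    zt=[0,0,-1]; yt=S.apply([1,0,0]); xt=np.cross(yt,zt)
    G=R.from_matrix(np.c_[xt,yt,zt])
    rv=(q.inv()*G).as_rotvec(degrees=True)/8
    print('clock',round(o['clock'],2),'tip',S.inv().apply(o['position']+q.apply([0,0,manip.tip_reach])-O).round(4),'f',o['ft_force'].round(1),'turn',rv.round(2))
    for t in targets:
        P=np.array(t) if world_pts else O+S.apply(t)
        d=q.inv().apply(P+[0,0,manip.tip_reach]-o['position'])/.05
        print(t,d.round(2))
E
python3 -c "
from h import *
print(manip.tip_reach,manip.get_obs()['clock'])
rows([(.45,.2,.24),(.47,0,.24)],True); rows([(0,-.036,.15)])"
```

```text
0.014 1.7
clock 1.7 tip [0.0154 0.8014 0.2314] f [ 0.1  1.  -0.8] turn [ 0.   -0.    5.82]
(0.45, 0.2, 0.24) [-6.48 -5.08 -0.17]
(0.47, 0, 0.24) [-8.53 -8.54 -0.17]
clock 1.7 tip [0.0154 0.8014 0.2314] f [ 0.1  1.  -0.8] turn [ 0.   -0.    5.82]
(0, -0.036, 0.15) [-11.29 -12.38   1.63]
```

```bash
python3 -m pendant '[[-0.9,-0.7,0,0,0,0.6,-1],[-1.8,-1.4,0,0,0,1.2,-1],[-2.7,-2.1,0,0,0,1.8,-1],[-3.6,-2.8,-0.1,0,0,2.4,-1],[-4.5,-3.5,-0.1,0,0,3,-1],[-5.4,-4.2,-0.1,0,0,3.6,-1],[-6.3,-5,-0.2,0,0,4.2,-1],[-7.1,-6.1,-0.2,0,0,4.8,-1],[-7.8,-7.3,-0.2,0,0,5.4,-1],[-8.5,-8.5,-0.2,0,0,5.8,-1]]'
python3 -c "
from h import *
print(manip.get_obs()['joint_pos'])
rows([(0,-.036,.15)])"
```

```text
clock: 2.95
position: [0.4678, 0.0197, 0.2556]
ee_rot: [0.584, 0.812, 0.0, 0.0]
ft_force: [0.6, 0.3, 0.2]
grip_width: -0.005
grasp_force: 0.0
[-0.57807616 -0.04547783  0.43008192  1.86213448  0.01910996  1.31997684
  0.17077651]
clock 2.95 tip [0.0357 0.2176 0.2416] f [0.6 0.3 0.2] turn [ 0.01 -0.    0.01]
(0, -0.036, 0.15) [-5.07 -0.72  1.83]
```

```bash
python3 -m pendant '[[-0.9,-0.1,0,0,0,0,-1],[-1.8,-0.3,0,0,0,0,-1],[-2.7,-0.4,0,0,0,0,-1],[-3.6,-0.6,0.2,0,0,0,-1],[-4.4,-0.7,0.8,0,0,0,-1],[-4.7,-0.7,1.5,0,0,0,-1],[-4.7,-0.7,1.8,0,0,0,-1],[-4.7,-0.7,1.8,0,0,0,-1],[-4.7,-0.7,1.8,0,0,0,-1],[-4.7,-0.7,1.8,0,0,0,-1]]'
python3 - <<'E'
from h import *
rows([(0,-.036,.15),(0,-.036,.1),(0,-.036,.06)])
a,_=snap('scene');b,_=snap('top'); 
cv2.imwrite('pics/c2.png',np.hstack([cv2.resize(a[150:350,270:470],(400,400)),cv2.resize(b[140:280,280:420],(400,400))])[:,:,::-1])
E
```

```text
clock: 4.2
position: [0.5107, -0.2116, 0.1665]
ee_rot: [0.583, 0.813, 0.001, 0.001]
ft_force: [-0.3, -1.6, 0.1]
grip_width: -0.001
grasp_force: 0.0
clock 4.2 tip [ 0.003  -0.0154  0.1525] f [-0.3 -1.6  0.1] turn [0.01 0.   0.03]
(0, -0.036, 0.15) [-0.41 -0.06  0.05]
(0, -0.036, 0.1) [-0.41 -0.06  1.05]
(0, -0.036, 0.06) [-0.41 -0.07  1.85]
```

View pics/c2.png

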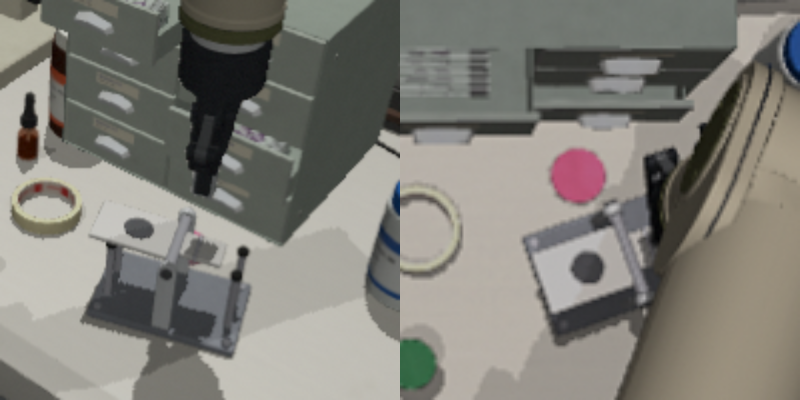

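The shut fingertips stand above the pivot/tail at about (205,190) in the left crop, the paddle is flat toward +y with its disc up, and all is clear. Pressing the tail next.

```bash
python3 -m pendant '[[-0.4,-0.06,0,0,0,0,-1],[-0.4,-0.06,0.4,0,0,0,-1],[-0.4,-0.06,0.8,0,0,0,-1],[-0.4,-0.06,1.1,0,0,0,-1],[-0.4,-0.06,1.3,0,0,0,-1],[-0.4,-0.06,1.5,0,0,0,-1],[-0.4,-0.06,1.7,0,0,0,-1],[-0.4,-0.06,1.9,0,0,0,-1],[-0.4,-0.06,2.05,0,0,0,-1],[-0.4,-0.06,2.05,0,0,0,-1]]'
python3 - <<'E'
from h import *
rows([(0,-.03,.05),(0,-.036,.2),(0,.09,.2),(0,.08,.14)])
a,_=snap('scene')
print(manip.tip_of('dish_paddle_end','scene')[:1])
cv2.imwrite('pics/c3.png',cv2.resize(a[180:330,290:440],(600,600))[:,:,::-1])
E
```

```text
clock: 5.55
position: [0.5131, -0.2319, 0.0621]
ee_rot: [0.583, 0.812, -0.0, -0.001]
ft_force: [0.2, -0.1, 1.3]
grip_width: -0.002
grasp_force: 0.0
clock 5.55 tip [-0.0012 -0.0354  0.0481] f [ 0.2 -0.1  1.3] turn [-0.01 -0.    0.02]
(0, -0.03, 0.05) [ 0.11  0.02 -0.04]
(0, -0.036, 0.2) [-0.01  0.02 -3.04]
(0, 0.09, 0.2) [ 2.51  0.03 -3.04]
(0, 0.08, 0.14) [ 2.31  0.03 -1.84]
[{'pixel': [339.8, 237.7], 'p': 0.57}]
```

View pics/c3.png

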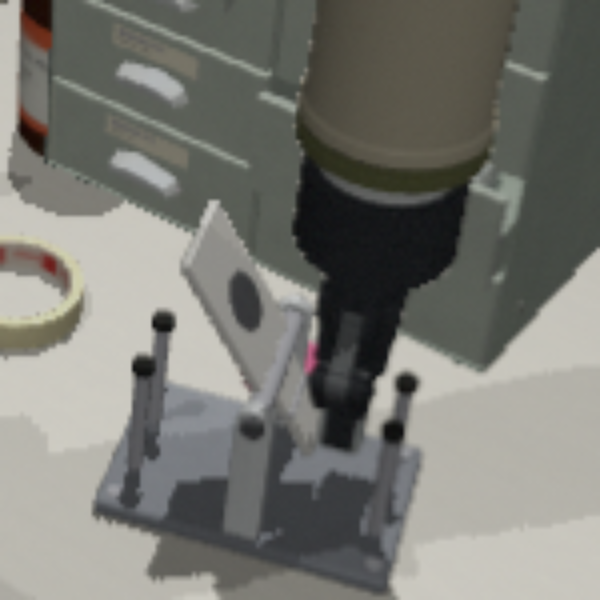

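The paddle now stands at about 55° (end near crop (200,235)), with the tip inside the stand beside the tail. Next I lift, go over to the +y side, and come down outside the plate.

```bash
python3 -m pendant '[[-0.05,0,-1,0,0,0,-1],[-0.05,0,-2,0,0,0,-1],[-0.05,0,-3,0,0,0,-1],[0.5,0,-3.2,0,0,0,-1],[1.5,0.03,-3.2,0,0,0,-1],[2.5,0.03,-3.2,0,0,0,-1],[2.7,0.03,-2.8,0,0,0,-1],[2.7,0.03,-2,0,0,0,-1],[2.7,0.03,-1.55,0,0,0,-1],[2.7,0.03,-1.55,0,0,0,-1]]'
python3 - <<'E'
from h import *
rows([(0,.02,.125),(0,-.01,.125),(0,-.029,.125),(0,-.045,.11)])
E
```

```text
clock: 6.9
position: [0.4707, -0.1036, 0.1393]
ee_rot: [0.583, 0.812, -0.001, -0.001]
ft_force: [-0.3, 0.4, 0.2]
grip_width: 0.001
grasp_force: 0.0
clock 6.9 tip [-0.0007  0.0998  0.1253] f [-0.3  0.4  0.2] turn [-0.02 -0.01  0.02]
(0, 0.02, 0.125) [-1.59  0.01  0.01]
(0, -0.01, 0.125) [-2.19  0.01  0.01]
(0, -0.029, 0.125) [-2.57  0.01  0.  ]
(0, -0.045, 0.11) [-2.9   0.01  0.3 ]
```

```bash
python3 -m pendant '[[-0.5,0,0,0,0,0,-1],[-1,0,0,0,0,0,-1],[-1.3,0,0,0,0,0,-1],[-1.6,0,0,0,0,0,-1],[-1.9,0,0,0,0,0,-1],[-2.2,0,0,0,0,0,-1],[-2.4,0,0,0,0,0,-1],[-2.6,0,0,0,0,0,-1],[-2.9,0,0.2,0,0,0,-1],[-3,0,0.3,0,0,0,-1]]'
python3 - <<'E'
from h import *
rows([(0,-.055,.1),(0,-.055,.09),(0,-.055,.088)])
a,_=snap('scene')
cv2.imwrite('pics/c4.png',cv2.resize(a[180:330,290:440],(600,600))[:,:,::-1])
E
```

```text
clock: 8.15
position: [0.5197, -0.2466, 0.1248]
ee_rot: [0.583, 0.812, -0.0, -0.0]
ft_force: [-0.1, 0.8, 0.5]
grip_width: 0.003
grasp_force: 0.3
clock 8.15 tip [ 0.0004 -0.0513  0.1108] f [-0.1  0.8  0.5] turn [-0.01  0.    0.02]
(0, -0.055, 0.1) [-0.07 -0.01  0.22]
(0, -0.055, 0.09) [-0.07 -0.01  0.42]
(0, -0.055, 0.088) [-0.07 -0.01  0.46]
```

View pics/c4.png

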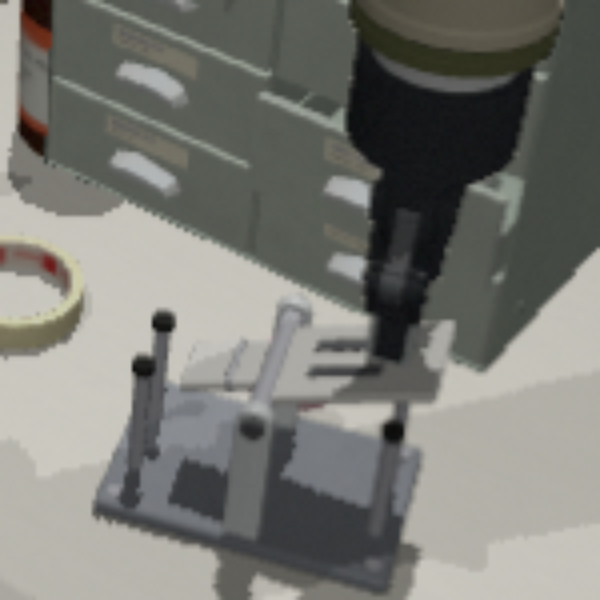

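The paddle is over, at about 155°, with the two bars showing at crop (345,355). Now I press it down flat.

```bash
python3 -m pendant '[[-0.08,0,0.1,0,0,0,-1],[-0.08,0,0.2,0,0,0,-1],[-0.08,0,0.28,0,0,0,-1],[-0.08,0,0.34,0,0,0,-1],[-0.08,0,0.38,0,0,0,-1],[-0.08,0,0.41,0,0,0,-1],[-0.08,0,0.43,0,0,0,-1],[-0.08,0,0.45,0,0,0,-1],[-0.08,0,0.45,0,0,0,-1],[-0.08,0,0.45,0,0,0,-1]]'
python3 -c "
from h import *
rows([(0,-.055,.086)])"
```

```text
clock: 9.45
position: [0.521, -0.2494, 0.1027]
ee_rot: [0.583, 0.813, 0.0, -0.0]
ft_force: [-0.7, 0.2, -0.1]
grip_width: -0.004
grasp_force: 0.0
clock 9.45 tip [ 0.0008 -0.0545  0.0887] f [-0.7  0.2 -0.1] turn [-0.   -0.    0.02]
(0, -0.055, 0.086) [-0.01 -0.02  0.05]
```

```bash
python3 -m pendant '[[0,0,0.02,0,0,0,-1],[0,0,0.04,0,0,0,-1],[0,0,0.05,0,0,0,-1],[0,0,0.06,0,0,0,-1],[0,0,0.07,0,0,0,-1],[0,0,0.08,0,0,0,-1],[0,0,0.08,0,0,0,-1],[0,0,0.08,0,0,0,-1],[0,0,0.08,0,0,0,-1],[0,0,0.08,0,0,0,-1]]'
python3 -c "
from h import *
rows([(0,-.055,.086)])"
```

```text
clock: 10.7
position: [0.5214, -0.2496, 0.1014]
ee_rot: [0.583, 0.812, 0.001, 0.0]
ft_force: [-12.3, 6.6, 31.4]
grip_width: 0.0
grasp_force: 15.5
clock 10.7 tip [ 0.0011 -0.0547  0.0874] f [-12.3   6.6  31.4] turn [ 0.01 -0.01  0.02]
(0, -0.055, 0.086) [-0.01 -0.02  0.03]
```

Firm contact at 31 N, so it is flat on the rests. Now I lift straight up, retreat and check.

```bash
python3 -m pendant '[[0,0,-0.3,0,0,0,-1],[0,0,-1,0,0,0,-1],[0,0,-2,0,0,0,-1],[0,0,-3,0,0,0,-1],[0.5,0,-3.3,0,0,0,-1],[1.5,0,-3.3,0,0,0,-1],[2.5,0,-3.3,0,0,0,-1],[3.5,0,-3.3,0,0,0,-1],[4.5,0,-3.3,0,0,0,-1],[5,0,-3.3,0,0,0,-1]]'
python3 - <<'E'
from h import *
rows([])
a,d=snap('scene'); c='scene'
vv,uu=np.mgrid[0:420,0:560]
W=world(c,np.c_[uu.ravel(),vv.ravel()],d.ravel()).reshape(420,560,3)
q=manip.trace('dish_paddle',c)[0]['pixels']
P=S.inv().apply(W[q]-O); P=P[(P[:,2]>.07)&(P[:,2]<.11)&(abs(P[:,0])<.02)]
print(len(P),np.percentile(P,[2,98],axis=0).round(3),np.polyfit(P[:,1],P[:,2],1))
for t in ('petri','cassette_paddle_end','tape_roll','pot_small','dropper_bottle','cassette_f'): print(t,[r['pixel'] for r in manip.tip_of(t,c)[:1]])
cv2.imwrite('pics/c5.png',cv2.resize(a[150:350,170:450],(784,560))[:,:,::-1])
E
```

```text
clock: 11.95
position: [0.4401, -0.0103, 0.264]
ee_rot: [0.582, 0.813, 0.0, -0.0]
ft_force: [0.2, -0.8, 1.3]
grip_width: -0.003
grasp_force: 0.0
clock 11.95 tip [-0.      0.1979  0.25  ] f [ 0.2 -0.8  1.3] turn [ 0.01 -0.    0.04]
918 [[-0.019 -0.081  0.085]
 [ 0.019  0.044  0.091]] [-0.00367834  0.08827802]
petri []
cassette_paddle_end [[193.5, 193.4]]
tape_roll [[293.6, 252.8]]
pot_small [[258.0, 283.3]]
dropper_bottle [[281.3, 227.4]]
cassette_f [[247.4, 229.2]]
```

View pics/c5.png

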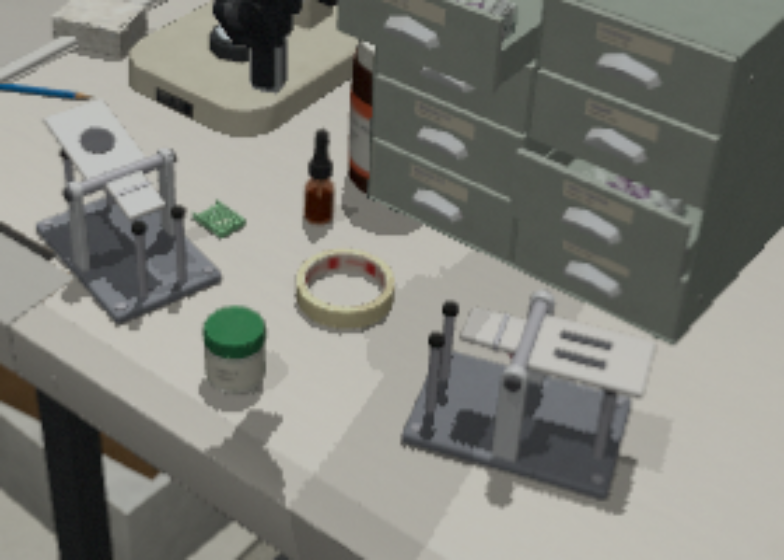

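The right-hand flag lies flat toward -y with the two bars on top (crop (583,350)). Its slope is near 0, and everything else is where it was.

```bash
python3 -c "
from workcell import manip
print(manip.hand_in())"
```

```text
the job is handed in; nothing more can be done
None
```

The dish flag's paddle is turned over and pressed flat with the two bars showing, the cassette flag and the other things show no sign of having moved (the round dish was hidden in the last picture), and the job is handed in at about 12 s.

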